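# Close the plaster casting box with the matching wall from the stock tray

### The job

Close the open side of the plaster casting box: draw the one wall board that matches the box's back wall in length and height out of the tightly packed stock tray, and stand it on edge on the base board across the opening, its ends in line with the outer faces of the side walls. Push it snug against both side walls so that no plaster can leak. Do not shift the plaster model in the box, and leave the other boards in the tray.

Things in the scene. Friction and masses are not known exactly. Their poses are not given: they have to be found in the camera images.
- wall: the board to fetch: a plain pale wooden board 160 mm long, 28 mm thick, 60 mm high, standing on its long narrow edge (0.15 to 0.27 kg). Origin at the centre of its underside; x along its length, y through its thickness, z up. It may be used either way round. Pushed sideways it slides if pushed within about 15 mm of its foot, as with fingertips leading; pushed higher it tips over
- end_a (a point): middle of the lower edge of the board's +x end, 80 mm from the board's origin; axes as the board's
- end_b (a point): middle of the lower edge of the board's -x end, 80 mm from the board's origin; axes as the board's
- tray: plywood stock tray fixed to the bench: floor 6 mm thick, 235 mm (x) by 187 mm (y); side walls and a rear wall (at +x) 12 mm thick, 62 mm high over the bench; open at -x. Origin: centre of its underside, z up. Five boards of one wood and thickness stand in it on edge, lengthwise along x, in any order, about 4 mm apart, middles near x = -20 and y = -64, -32, 0, 32, 64 mm: no room for fingers between
- mouth (a point): middle of the tray's open end, on its floor (6 mm above the bench), at x = -117.5 mm of the tray; no lip, and free bench before it. A board pushed out comes out here towards the tray's -x. Axes as the tray's
- rear (a point): middle of the foot of the rear wall's inner face, on the tray's floor, at x = 105.5 mm of the tray. 40 to 50 mm are free between it and the rear ends of the 160 mm boards: shut fingers fit in there. Fingers that follow a board out of the tray have a lane about 36 mm wide between its neighbours. Axes as the tray's
- tall_a: a board of the tray that is too high: 160 mm long, 28 mm thick, 75 mm high; origin and axes as for the wall
- tall_b: another board that is too high: 160 mm long, 28 mm thick, 75 mm high; origin and axes as for the wall
- low: a board of the tray that is too low: 160 mm long, 28 mm thick, 45 mm high; origin and axes as for the wall
- short: a board of the tray that is too short: 110 mm long, 28 mm thick, 60 mm high; origin and axes as for the wall
- box: casting box fixed to the bench: white base board 18 mm thick, x = -185 to 115, y = -115 to 115 mm; on it wooden walls 28 mm thick, 60 mm high: two side walls along x from -55 to 55 mm with outer faces at y = -80 and 80 mm, and behind them the back wall, 160 mm long. Open at -x: the missing wall goes against the side walls' ends at x = -55 mm. Origin: middle of the cavity, on the bench, z up
- seat (a point): where the origin of the missing wall belongs: on the base board, 18 mm above the bench, at x = -69 mm, y = 0 of the box; axes as the box's, so the wall's length lies along y and it is pushed home towards +x
- model: white plaster model standing loose in the box's cavity, a small bowl upside down: 74 mm wide, 44 mm high, 0.3 kg. Origin at the centre of its underside, up to 6 mm behind the middle of the cavity, so 18 mm or more are left between it and the wall to be set: little room for a finger inside

How it is judged:
At the end, for the whole second after the job is handed in: The matching board stands still on edge on the base board, both ends within 3 mm of the side walls (no gap over 3 mm), ends in line with their outer faces within 8 mm; the other four boards are down in the tray, none drawn out over 25 mm; the model is within 10 mm of its place (x of end_a in the frame of seat between -0.003 and 0.003 m and x of end_b in the frame of seat between -0.003 and 0.003 m and y of wall in the frame of seat between -0.008 and 0.008 m and z of wall in the frame of seat between -0.004 and 0.004 m and angle between wall's own z axis and vertical below 0.06 rad and linear speed of wall below 0.01 m/s and x of each of tall_a, tall_b, low, short in the frame of tray above -0.05 m and z of each of tall_a, tall_b, low, short in the frame of tray below 0.02 m and distance of model from where it was at the start of the episode below 0.01 m); the robot touches nothing.
It fails at once if the plaster model is shifted by more than 15 mm (distance of model from where it was at the start of the episode above 0.015 m).
It fails at once if the plaster model is tipped (angle between model's own z axis and vertical above 0.35 rad).
It also fails if it takes over 64 s, if anything falls off the work surface, if the arm or the gripper's body presses on something with over 40 N, if the wrist force passes 120 N, or if a joint passes its speed limit or range.

### The arm

A 6-joint arm with a two-finger parallel gripper is mounted at the origin on the work surface. World frame = base frame: x ahead of the robot, y to its left, z up, the work surface at z = 0. Lengths are in m, angles in rad, forces in N, time in s.
With the tool pointing down it reaches from about 0.425 to 0.95 m from the base axis. Payload 3.5 kg.
Tool frame: the origin (TCP) lies between the finger pads; the fingertips stand 14 mm ahead of it and the grasp point (between the pads) lies 5 mm behind it; z points along the fingers, y is the line along which they close (so a half turn about z gives the same grasp; the last joint's range is limited). The gripper opens to 85 mm and grips with 20 to 120 N. Pads are 22 mm wide; open, the fingers measure 114 mm over their backs; the gripper's body (76 mm by 85 mm) begins 54 mm behind the grasp point. The pads swing forward as they close: fully open they stand 13 mm farther back than shut.
Start: joints at [0.951, 0.286, 1.577, -0, 1.279, -0.15], TCP at [0.306, 0.602, 0.245] pointing down, gripper open.
Joint ranges: [-2.77, 2.77], [-0.9, 2.22], [0.21, 2.48], [-1.53, 4.67], [0.24, 2.81], [-2.84, 2.84]. Speed limits (rad/s): [2.79, 2.79, 3.14, 3.14, 3.14, 3.14].

### API

Orientations are given as a unit quaternion [x, y, z, w].
In Python, from plant import * gives the robot as it stands.
- The arm moves only by the tool step_arm, never from a script. Its argument "commands" is a list of rows, each an object of numbers: "gripper": the gripper's target within -1 to 1 (shut at 1, half-way at 0, fully open at -1); "x", "y", "z": the shift along the tool's x, y, z in mm; "spin": the turn about the tool's z in degrees. A call has exactly 10 rows; each row shifts and turns the commanded pose from where the row before left it, along the tool's axes as they then stand; what a row does not reach is not made up. A row lasts 1/10 s, in which the tool goes at most 50 mm and 8.59 degrees, less where a joint would pass 70% of its speed; a pose out of reach is approached as far as the arm can. A call with a gripper value outside its range is refused whole. The fingers move at their own pace and stop on an object; "force" is the grip in N (left out, the last holds). Time passes only in rows, so rows that do not move let the fingers close, or fill a call up. It gives the time, the measured TCP pose, the force, the opening and the grip force at its end, in the units of the state.
- get_state(): the state, without advancing time (a new reading comes with each control period).
- read_camera(name): name is "side" or "top"; returns a dict with "color" (400x640x3 uint8, red, green, blue), "z_map" (400x640 float32, m along the optical axis (not along the pixel's ray), 0 where there is no reading), "fx", "fy", "cx", "cy" (pixels), "eye" and "attitude" of the camera in the world. Camera axes: x right, y up, looking along -z (the intrinsics and any distortion apply to the point x, -y, -z); pixel columns grow to the right and rows downward; lengths in m; the calibration is good to about 2 mm. A picture is of the moment at which its call begins.
- sign_off(): hands the job in; it is judged then, once.
The state is a dict: "time": time; "qpos": joint angles; "dq": joint speeds; "joint_efforts": joint torques, N m; "eef_pos": TCP position; "tcp_rot": TCP orientation; "contact_force": force on the tool from outside, world axes, zero at the start; "wrist_torque": the same for the moment, N m; "opening": opening from 0.0 (shut) to 1.0 (fully open); "finger_force": force on a finger pad.
Only numpy, scipy, OpenCV 4.12 (cv2) and the standard library are available. Lean on these libraries where they do the work, as an engineer would, in place of code of your own. Each camera call takes 0.05 s, during which the arm holds its last target. There are 200 camera calls.

## Working session

There is one attempt and no reset: what is moved stays moved. The work goes in short steps, Python scripts to look and compute and a tool call to move; the robot and the scene stay as the last step left them, time stands still between calls to the robot, and variables do not carry over. Pictures are saved under pics/ and viewed, at most 10 in all, crops included, and the job is handed in when it is done.

Besides the shell and the picture viewer there is one more tool, called after "Request:" by a JSON object that holds its "method" and its "body". step_arm: Moves the arm, as the interface text tells. Its arguments: {"type":"object","properties":{"commands":{"type":"array"},"force":{"type":"number"}},"required":["commands"]}

```bash
mkdir -p pics; ls
cat > h.py <<'E'
import numpy as np, cv2
from scipy.spatial.transform import Rotation as R
from plant import *
def look(n,save=None):
    c=read_camera(n)
    if save: cv2.imwrite('pics/'+save,c['color'][:,:,::-1])
    return c
def cloud(c):
    z=c['z_map'];v,u=np.mgrid[0:z.shape[0],0:z.shape[1]]
    p=np.stack([(u-c['cx'])/c['fx']*z,-(v-c['cy'])/c['fy']*z,-z],-1)
    a=np.array(c['attitude'],float)
    M=R.from_quat(a).as_matrix() if a.size==4 else a.reshape(3,3)
    return p@M.T+np.array(c['eye'])
E
python3 - <<'E'
from h import *
s=get_state();print(s)
for n in('side','top'):
    c=look(n,n+'0.png');print(n,c['eye'],c['attitude'],c['fx'],c['cx'],c['cy'],[k for k in c])
    P=cloud(c);print((c['z_map']>0).mean());print(P[200,320],P[350,320])
    np.save(n+'0.npy',P)
E
```

```text
pics
{'time': 0.0, 'qpos': array([ 9.50999466e-01,  2.87168773e-01,  1.57817890e+00, -3.48100064e-05,
        1.27861174e+00, -1.50017232e-01]), 'dq': array([-0.00116791, -0.00243524,  0.00028855,  0.00090933,  0.00117381,
       -0.00068683]), 'joint_efforts': array([ 1.12697329e-03, -4.05970645e+01, -2.92634547e+01, -7.05614639e-05,
        5.61677531e-03, -1.20462241e-05]), 'eef_pos': array([0.30518711, 0.60136261, 0.24394405]), 'tcp_rot': array([ 2.32730769e-01,  9.72540482e-01, -1.10304982e-03, -4.28884041e-04]), 'contact_force': array([ 0.42320161,  0.35185503, -0.06552976]), 'wrist_torque': array([-0.00334541,  0.01732385,  0.03146709]), 'finger_force': 0.0, 'opening': 1.0020728763352422}
side [-0.11235698 -0.54415446  0.66841956] [ 0.42585907 -0.18281388 -0.34316127  0.81698438] 419.729668957754 318.5505871365309 199.47898226271283 ['color', 'z_map', 'fx', 'fy', 'cx', 'cy', 'eye', 'attitude']
0.99641015625
[ 0.58332464  0.12161021 -0.0020915 ] [ 0.23350195 -0.21707871  0.00089924]
top [0.4597866  0.06732036 1.21276214] [-0.02329284  0.02907     0.71541421 -0.69770688] 474.0400148340464 315.04627509112146 196.67647304525502 ['color', 'z_map', 'fx', 'fy', 'cx', 'cy', 'eye', 'attitude']
0.99583203125
[5.40759593e-01 4.37908387e-02 4.85655289e-04] [ 0.16384636  0.05359285 -0.00170839]
```

View pics/top0.png

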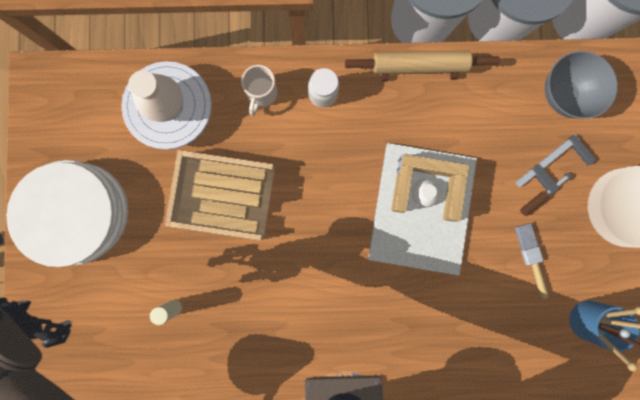

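View pics/side0.png

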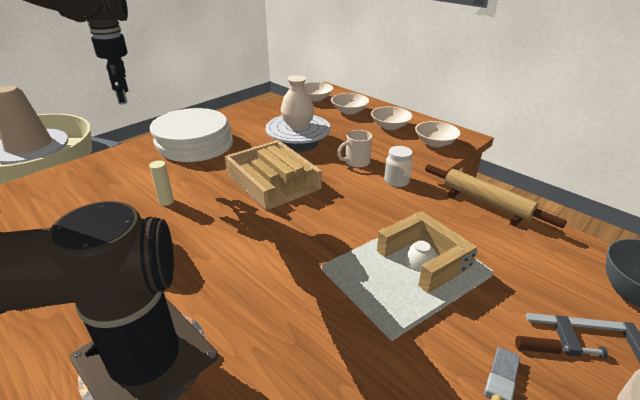

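Run:
```python
from h import *
im=cv2.imread('pics/top0.png');s=cv2.imread('pics/side0.png')
a=cv2.resize(im[140:250,155:285],(400,338),interpolation=2);b=cv2.resize(s[130:215,215:330],(400,296),interpolation=2)
c=cv2.resize(im[135:285,360:490],(400,461),interpolation=2)
o=np.zeros((600,800,3),np.uint8);o[:300,:355]=cv2.resize(a,(355,300));o[302:598,:400]=b;o[:461,400:]=c
cv2.imwrite('pics/crop0.png',o)
P=np.load('top0.npy')
np.set_printoptions(linewidth=250)
# height maps in mm over tray
print((P[146:244:4,164:280:4,2]*1000).round().astype(int))
```

```text
[[  64   65   63   63   60    1   -4    1    2   -7    1    0    1    1    6   -1   -1    0    2    0   -1   -2   -2   -3   -1    3   -1   -1    0]
 [   1    1    3   -2   61    5    0    7   -2 1213    0   -2    2    1    2   -2   -2    2    4    1    1    0    4    2    2    2    3    1    0]
 [   0    6    4    3   59   60   63   60   59   64   62    1    0    2   -4   -2   -3    2    6   -2    2    1   -3    1    0    1    3   -2    3]
 [   3    3   -1   -4   66   41   17 1213   45   57   60   64   65   62   64   65   65   64    4    0    3   -1    1   -2    3   -1    0    0   -3]
 [   2   -4    2   59   62   34    5    8    7    6   64   64   68   65   37   48   62   64   63   64   64   66   64   58   66    2   -4    1   -2]
 [   1   -2    2   62   59   29   10    4    8   63   67   68   66   68   67   66   69   66   64   66   67   40   54   63   66   63   64   60    3]
 [   0    3    0   61   53   22    8    7    8   64   67   67   66   62   70   67   67   67   68   68   63   61   64   69   69   66   19   29    3]
 [  -2    2    4   62   49   15    3    7   81   79   84   84   
[... 1900 characters left out ...]
1   68   62   59    3    6   55   49   53   49   56   49   53   55   51   51   47   12    9   -1   -2   -2]
 [  -1   -1    2    3    0    1    3    1    0   65   65   61   61   66   62   62   63   34    6    5   51   52   49   50    7    9    5    4    0]
 [  -1    4    3    0    0   -3   -1   -2    3    0   -3    1    3   -6    3   60   61   63   63   62   64   66   66   61    6    4    1    2   -4]
 [  -3    0   -2   -1    2    4    4    2   -2    0   -1    5    0   -1   -4    3    4    1    2    5    2    2   64   64   66    1    3    0    0]
 [   1    3   -2    2   -4    2    3    1    2    2    2    4    6   -2    4   -1   -3    2    0    1    2   -1   -2    2    3    0   -4    0   -1]]
```

View pics/crop0.png

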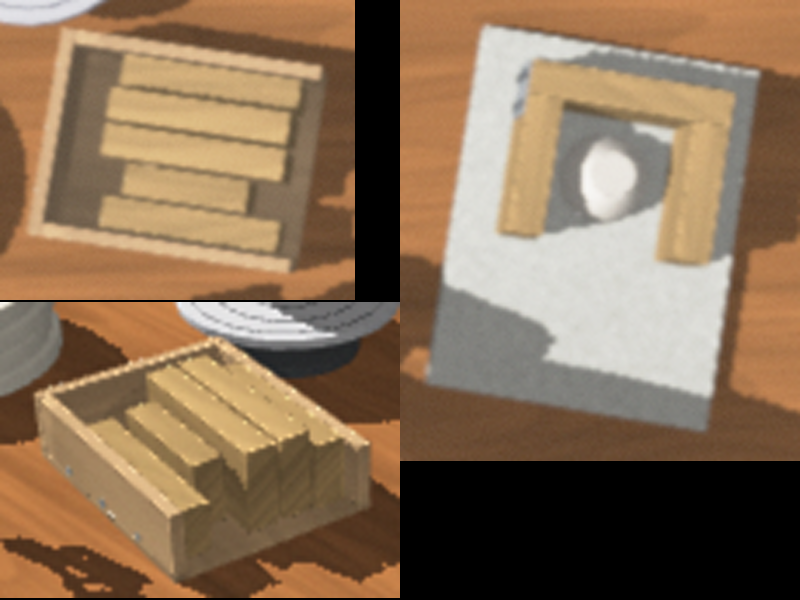

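Run:
```python
from h import *
np.set_printoptions(precision=4,suppress=True)
def rect(p,name):
    (c,s,a)=cv2.minAreaRect((p[:,:2]*1000).astype(np.float32)); print(name,len(p),np.round(c,1),np.round(s,1),round(a,2))
for n in('top','side'):
    P=np.load(n+'0.npy').reshape(-1,3);x,y,z=P.T
    print(n)
    t=P[(x>.42)&(x<.69)&(y>.17)&(y<.46)&(z>.045)&(z<.1)]
    print('ranges',t.min(0),t.max(0))
    rect(t,'tray')
    for lo,hi,nm in((.074,.09,'tall'),):
        q=t[(t[:,2]>lo)&(t[:,2]<hi)];rect(q,nm);print(np.median(q[:,2]))
    b=P[(x>.35)&(x<.8)&(y>-.4)&(y<-.05)&(z>.070)&(z<.09)]
    rect(b,'boxwalls');print(np.median(b[:,2]),b.min(0),b.max(0))
    b=P[(x>.35)&(x<.8)&(y>-.4)&(y<-.05)&(z>.012)&(z<.09)]
    rect(b,'base');print(np.median(b[:,2]))
```

```text
top
ranges [0.4458 0.172  0.045 ] [0.69   0.4598 0.0885]
tray 5495 [575.2 323. ] [306.5 212.1] 79.99
tall 1577 [583.1 264.9] [160.1  89.7] 80.15
0.08147926435747754
boxwalls 1926 [ 561.9 -224.8] [162.7 140.6] 78.84
0.07872899577474823 [ 0.4792 -0.317   0.07  ] [ 0.6452 -0.1336  0.0871]
base 10731 [ 512.8 -216.1] [231.3 300.4] 78.84
0.020008754155244057
side
ranges [0.4413 0.1708 0.045 ] [0.6897 0.4555 0.0831]
tray 2729 [571.6 319.8] [306.7 214.8] 80.01
tall 644 [565.9 267.8] [166.3  63.3] 80.38
0.07972202135349055
boxwalls 1746 [ 558.9 -224.8] [163.2 141.5] 78.73
0.07728276540335038 [ 0.4754 -0.3155  0.07  ] [ 0.6403 -0.1329  0.0807]
base 11233 [ 510.9 -214.4] [233.6 303.2] 78.82
0.018548323527238342
```

Run:
```python
from h import *
np.set_printoptions(precision=4,suppress=True)
a=np.deg2rad(80.);ux=np.array([np.cos(a),np.sin(a)]);uy=np.array([-ux[1],ux[0]])
for n in('top','side'):
    P=np.load(n+'0.npy').reshape(-1,3);q=P[:,:2]@np.c_[ux,uy];z=P[:,2]
    o=np.array([.556,.29])@np.c_[ux,uy]; d=(q-o)*1000
    m=(abs(d[:,0])<150)&(abs(d[:,1])<125)&(z>.04)&(z<.09)
    d=d[m];zz=z[m]
    print(n,'origin guess',o)
    # wall rims: histograms
    print('x',np.histogram(d[:,0],np.arange(-150,151,10))[0]); print('y',np.histogram(d[:,1],np.arange(-125,126,5))[0])
    print('tall x',np.percentile(d[zz>.074,0],[1,50,99]),'y',np.percentile(d[zz>.074,1],[1,50,99]))
    core=d[(d[:,0]>-80)&(d[:,0]<30)]; print('y ext',np.percentile(core[:,1],[.5,99.5]))
    for lo in range(-110,-30,5):
        k=(d[:,1]>=lo)&(d[:,1]<lo+5)
        if k.sum()>3: print(lo,k.sum(),np.median(zz[k]).round(3),np.percentile(d[k,0],[0,1,85,100]).round(0))
```

```text
top origin guess [ 0.3821 -0.4972]
x [  0   0   0  41  93 276 255 262 292 297 293 297 294 291 300 288 303 295
 289 247 220  52  41  51  63 380 269  45  47  53]
y [ 52  47  46  35  29  22 170 188 215 110 152 150 153 155 193  64 160 153
 157 156 155 123 139 158 158 162 160 162  63 112 113 112 112 114  53 152
 149 151 150 152  68 192 204 113   0   0   0   0   0   0]
tall x [-98.4972 -19.9792  58.5164] y [-46.1571 -14.3598  13.2736]
y ext [-93.0955  91.9551]
-110 35 0.062 [105. 106. 142. 149.]
-105 29 0.063 [114. 114. 143. 148.]
-100 22 0.062 [112. 114. 146. 150.]
-95 170 0.062 [-118. -117.   88.  149.]
-90 188 0.063 [-117. -116.   84.  116.]
-85 215 0.061 [-117. -115.   83.  117.]
-80 110 0.066 [-103. -102.   53.  116.]
-75 152 0.066 [-103. -102.   47.  115.]
-70 150 0.066 [-102. -102.   49.  117.]
-65 153 0.066 [-102. -102.   49.  118.]
-60 155 0.066 [-103. -102.   47.  117.]
-55 193 0.064 [-103. -101.   44.  117.]
-50 64 0.081 [-99. -99. 106. 118.]
-45 160 0.081 [-99. -99.  52. 117.]
-40 153 0.081 [-100.  -99.   49.  117.]
-35 157 0.081 [-99. -99.  51. 117.]
side origin guess [ 0.3821
[... 349 characters left out ...]
-100.3432  -27.6734   59.9195] y [-44.0249 -11.1333  17.0986]
y ext [-89.4431  96.4232]
-110 15 0.06 [ 97.  98. 130. 142.]
-105 17 0.061 [104. 105. 142. 146.]
-100 10 0.058 [117. 118. 134. 146.]
-95 27 0.06 [-104. -102.  141.  149.]
-90 77 0.061 [-120. -118.   66.  145.]
-85 86 0.061 [-121. -120.   93.  114.]
-80 53 0.058 [-120. -118.  103.  119.]
-75 60 0.064 [-103. -103.   53.  118.]
-70 64 0.064 [-105. -104.   39.  116.]
-65 59 0.064 [-102. -102.   48.  117.]
-60 41 0.065 [-104. -104.   47.  113.]
-55 25 0.056 [-104. -104.  107.  115.]
-50 23 0.057 [-104. -104.  107.  116.]
-45 58 0.079 [-101. -100.   53.  116.]
-40 74 0.079 [-100. -100.   40.  120.]
-35 69 0.079 [-101. -101.   32.  116.]
```

Request:
{"method": "step_arm", "body": {"commands": [{"gripper":1,"spin":-8.5},{"gripper":1,"spin":-8.5},{"gripper":1,"x":-40,"y":-20},{"gripper":1,"x":-40,"y":-20},{"gripper":1,"x":-40,"y":-20},{"gripper":1,"x":-40,"y":-20},{"gripper":1,"x":-40,"y":-20},{"gripper":1,"x":-40,"y":-20},{"gripper":1,"x":-40,"y":-20},{"gripper":1,"x":-40,"y":-20}], "force": 40}}

```text
invalid input
```

```bash
cat >> h.py <<'E'
def frame(o,deg):
    a=np.deg2rad(deg);return lambda p:np.array([[np.cos(a),np.sin(a)],[-np.sin(a),np.cos(a)]])@(np.array(p[:2])*1000-o)
tray=frame(np.array([555.5,290]),80.)
box=frame(np.array([546.4,-222.]),-11.2)
def st():
    s=get_state();r=R.from_quat(s['tcp_rot']).as_matrix()
    print('t',round(s['time'],2),'z',(s['eef_pos'][2]*1000).round(1),'tray',tray(s['eef_pos']).round(1),'box',box(s['eef_pos']).round(1),'yaw x,y axis',np.rad2deg(np.arctan2(r[1,:2],r[0,:2])).round(1),'tilt',r[:2,2].round(4),'F',s['contact_force'].round(1),'op',round(s['opening'],3),'ff',round(s['finger_force'],1),'q',s['qpos'].round(2))
E
python3 -c "from h import *;st()"
```

```text
t 0.1 z 244.0 tray [263.2 300.6] box [-396.5  760.9] yaw x,y axis [153.1  63.1] tilt [-0.0013 -0.0018] F [ 0.3  0.6 -0.4] op 0.999 ff 0.0 q [ 0.95  0.29  1.58 -0.    1.28 -0.15]
```

Request:
{"method": "step_arm", "body": {"commands": [{"gripper":1,"x":0,"y":0,"z":0,"spin":-8.5},{"gripper":1,"x":0,"y":0,"z":0,"spin":-8.5},{"gripper":1,"x":-40,"y":-20,"z":0,"spin":0},{"gripper":1,"x":-40,"y":-20,"z":0,"spin":0},{"gripper":1,"x":-40,"y":-20,"z":0,"spin":0},{"gripper":1,"x":-40,"y":-20,"z":0,"spin":0},{"gripper":1,"x":-40,"y":-20,"z":0,"spin":0},{"gripper":1,"x":-40,"y":-20,"z":0,"spin":0},{"gripper":1,"x":-40,"y":-20,"z":0,"spin":0},{"gripper":1,"x":-40,"y":-20,"z":0,"spin":0}], "force": 40}}

```text
time: 1.1
eef_pos: [0.5942, 0.3878, 0.2446]
tcp_rot: [0.086, 0.996, -0.0, -0.001]
contact_force: [0.7, 0.0, -0.6]
opening: 0.004
finger_force: 0.0
```

```bash
python3 -c "from h import *;st()"
```

```text
t 1.1 z 244.6 tray [103.  -21.1] box [-71.5 607.4] yaw x,y axis [170.1  80.1] tilt [-0.0011 -0.0004] F [ 0.7  0.  -0.6] op 0.004 ff 0.0 q [ 0.44  0.36  1.48  0.    1.3  -0.96]
```

Request:
{"method": "step_arm", "body": {"commands": [{"gripper":1,"x":-21,"y":-10,"z":0,"spin":0},{"gripper":1,"x":-21,"y":-11,"z":0,"spin":0},{"gripper":1,"x":0,"y":0,"z":35,"spin":0},{"gripper":1,"x":0,"y":0,"z":40,"spin":0},{"gripper":1,"x":0,"y":0,"z":40,"spin":0},{"gripper":1,"x":0,"y":0,"z":20,"spin":0},{"gripper":1,"x":0,"y":0,"z":0,"spin":0},{"gripper":1,"x":0,"y":0,"z":0,"spin":0},{"gripper":1,"x":0,"y":0,"z":0,"spin":0},{"gripper":1,"x":0,"y":0,"z":0,"spin":0}]}}

```text
time: 2.1
eef_pos: [0.6322, 0.362, 0.1133]
tcp_rot: [0.086, 0.996, 0.001, 0.002]
contact_force: [-0.6, 0.8, 0.4]
opening: 0.0
finger_force: 0.0
```

Run:
```python
from h import *
st()
s=look('side')['color'];t=look('top')['color']
o=np.hstack([cv2.resize(s[100:220,200:340],(400,343),interpolation=2),cv2.resize(t[130:250,150:290],(400,343),interpolation=2)])
cv2.imwrite('pics/pre1.png',o[:,:,::-1])
```

```text
t 2.1 z 113.3 tray [ 84.3 -63.1] box [-29.2 589.6] yaw x,y axis [170.1  80.1] tilt [0.0042 0.0017] F [-0.6  0.8  0.4] op 0.0 ff 0.0 q [ 0.38  0.52  1.52  0.    1.1  -1.02]
```

View pics/pre1.png

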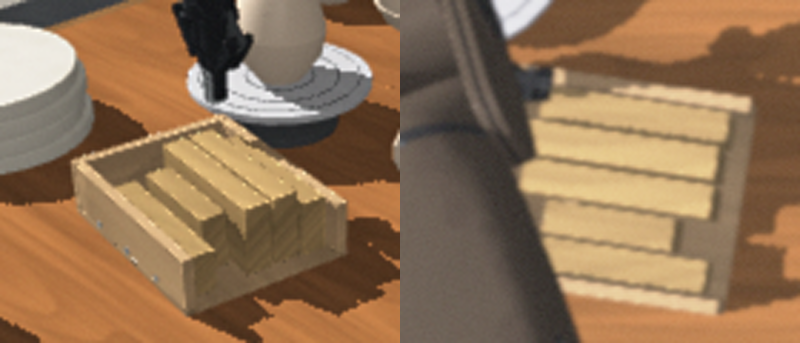

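Request:
{"method": "step_arm", "body": {"commands": [{"gripper":1,"x":0,"y":-2,"z":10,"spin":0},{"gripper":1,"x":0,"y":0,"z":10,"spin":0},{"gripper":1,"x":0,"y":0,"z":10,"spin":0},{"gripper":1,"x":0,"y":0,"z":10,"spin":0},{"gripper":1,"x":0,"y":0,"z":10,"spin":0},{"gripper":1,"x":0,"y":0,"z":10,"spin":0},{"gripper":1,"x":0,"y":0,"z":10,"spin":0},{"gripper":1,"x":0,"y":0,"z":0,"spin":0},{"gripper":1,"x":0,"y":0,"z":0,"spin":0},{"gripper":1,"x":0,"y":0,"z":0,"spin":0}]}}

```text
time: 3.2
eef_pos: [0.6308, 0.3594, 0.0407]
tcp_rot: [0.086, 0.996, 0.0, 0.0]
contact_force: [-0.2, 0.3, 0.2]
opening: -0.002
finger_force: 0.0
```

```bash
python3 -c "from h import *;st()"
```

```text
t 3.2 z 40.7 tray [ 81.4 -62.1] box [-30.2 586.7] yaw x,y axis [170.1  80.1] tilt [0.0004 0.0002] F [-0.2  0.3  0.2] op -0.002 ff 0.0 q [ 0.38  0.6   1.55  0.    0.99 -1.02]
```

No contact. Push a first part and check the forces.

Request:
{"method": "step_arm", "body": {"commands": [{"gripper":1,"x":0,"y":-5,"z":0,"spin":0},{"gripper":1,"x":0,"y":-5,"z":0,"spin":0},{"gripper":1,"x":0,"y":-5,"z":0,"spin":0},{"gripper":1,"x":0,"y":-8,"z":0,"spin":0},{"gripper":1,"x":0,"y":-8,"z":0,"spin":0},{"gripper":1,"x":0,"y":-8,"z":0,"spin":0},{"gripper":1,"x":0,"y":-8,"z":0,"spin":0},{"gripper":1,"x":0,"y":-8,"z":0,"spin":0},{"gripper":1,"x":0,"y":-5,"z":0,"spin":0},{"gripper":1,"x":0,"y":0,"z":0,"spin":0}]}}

```text
time: 4.2
eef_pos: [0.6204, 0.2991, 0.0407]
tcp_rot: [0.087, 0.996, -0.0, 0.0]
contact_force: [-0.1, -1.0, 3.3]
opening: -0.003
finger_force: 1.2
```

```bash
python3 -c "from h import *;st()"
```

```text
t 4.2 z 40.7 tray [ 20.2 -62.3] box [-28.6 525.5] yaw x,y axis [170.1  80.1] tilt [-0.0001 -0.0009] F [-0.1 -1.   3.3] op -0.003 ff 1.2 q [ 0.3   0.53  1.65 -0.    0.96 -1.09]
```

Request:
{"method": "step_arm", "body": {"commands": [{"gripper":1,"x":0,"y":-10,"z":0,"spin":0},{"gripper":1,"x":0,"y":-15,"z":0,"spin":0},{"gripper":1,"x":0,"y":-15,"z":0,"spin":0},{"gripper":1,"x":0,"y":-15,"z":0,"spin":0},{"gripper":1,"x":0,"y":-15,"z":0,"spin":0},{"gripper":1,"x":0,"y":-15,"z":0,"spin":0},{"gripper":1,"x":0,"y":-15,"z":0,"spin":0},{"gripper":1,"x":0,"y":-15,"z":0,"spin":0},{"gripper":1,"x":0,"y":-12,"z":0,"spin":0},{"gripper":1,"x":0,"y":-8,"z":0,"spin":0}]}}

```text
time: 5.2
eef_pos: [0.5957, 0.1654, 0.0391]
tcp_rot: [0.087, 0.996, -0.001, -0.001]
contact_force: [0.6, 2.5, 1.3]
opening: 0.005
finger_force: 1.0
```

Run:
```python
from h import *
st()
for n in('top','side'):
    c=look(n,n+'2.png');P=cloud(c).reshape(-1,3)
    d=np.array([tray(p) for p in P[(P[:,2]>.03)&(P[:,2]<.09)&(P[:,0]>.4)&(P[:,0]<.75)&(P[:,1]<.42)&(P[:,1]>-.07)]]);z=P[(P[:,2]>.03)&(P[:,2]<.09)&(P[:,0]>.4)&(P[:,0]<.75)&(P[:,1]<.42)&(P[:,1]>-.07),2]
    m=(d[:,0]<-124)&(d[:,1]<-30)&(d[:,1]>-110)&(z>.05)
    print(n,m.sum(),cv2.minAreaRect(d[m].astype(np.float32)),np.median(z[m]))
```

```text
t 5.2 z 39.1 tray [-115.8  -61.2] box [-26.9 389.5] yaw x,y axis [170.  80.] tilt [-0.0029 -0.0008] F [0.6 2.5 1.3] op 0.005 ff 1.0 q [ 0.11  0.41  1.84 -0.    0.9  -1.29]
top 552 ((-232.2958526611328, -64.81493377685547), (118.09185028076172, 28.526926040649414), 0.0913262665271759) 0.06044771218750822
side 554 ((-209.11264038085938, -61.75156021118164), (169.91326904296875, 31.622928619384766), 0.4958844780921936) 0.05905800126188343
```

Request:
{"method": "step_arm", "body": {"commands": [{"gripper":1,"x":0,"y":2,"z":-30,"spin":0},{"gripper":1,"x":0,"y":0,"z":-40,"spin":0},{"gripper":1,"x":0,"y":0,"z":-20,"spin":5},{"gripper":0.5,"x":0,"y":0,"z":0,"spin":8.5},{"gripper":0,"x":0,"y":0,"z":0,"spin":8.5},{"gripper":-0.3,"x":0,"y":0,"z":0,"spin":8.5},{"gripper":-0.3,"x":0,"y":0,"z":0,"spin":8.5},{"gripper":-0.3,"x":0,"y":0,"z":0,"spin":8.5},{"gripper":-0.3,"x":0,"y":0,"z":0,"spin":8.5},{"gripper":-0.3,"x":0,"y":0,"z":0,"spin":8.5}]}}

```text
time: 6.3
eef_pos: [0.5965, 0.169, 0.129]
tcp_rot: [0.607, 0.795, -0.001, -0.001]
contact_force: [0.6, 0.0, 0.2]
opening: 0.652
finger_force: 0.0
```

Request:
{"method": "step_arm", "body": {"commands": [{"gripper":-0.3,"x":0,"y":0,"z":0,"spin":8.5},{"gripper":-0.3,"x":0,"y":0,"z":0,"spin":8.5},{"gripper":-0.3,"x":0,"y":0,"z":0,"spin":8.5},{"gripper":-0.3,"x":-23,"y":0,"z":0,"spin":0},{"gripper":-0.3,"x":-25,"y":0,"z":0,"spin":0},{"gripper":-0.3,"x":-25,"y":0,"z":0,"spin":0},{"gripper":-0.3,"x":-22,"y":2,"z":0,"spin":0},{"gripper":-0.3,"x":0,"y":0,"z":0,"spin":0},{"gripper":-0.3,"x":0,"y":0,"z":0,"spin":0},{"gripper":-0.3,"x":0,"y":0,"z":0,"spin":0}]}}

```text
time: 7.3
eef_pos: [0.5827, 0.0759, 0.1298]
tcp_rot: [0.765, 0.644, -0.0, -0.0]
contact_force: [0.6, 0.9, -0.0]
opening: 0.648
finger_force: 0.0
```

Run:
```python
from h import *
st()
c=look('side','side3.png');P=cloud(c).reshape(-1,3)
k=(P[:,2]>.05)&(P[:,2]<.075)&(P[:,0]>.4)&(P[:,0]<.75)&(P[:,1]<.2)&(P[:,1]>-.07)
d=np.array([tray(p) for p in P[k]]);m=(d[:,0]<-119)&(d[:,1]<-30)&(d[:,1]>-110)
print(cv2.minAreaRect(d[m].astype(np.float32)))
# fingers
k=(P[:,2]>.085)&(P[:,2]<.25)&(P[:,0]>.45)&(P[:,0]<.75)&(P[:,1]<.2)&(P[:,1]>-.07)
d=np.array([tray(p) for p in P[k]]);print(len(d),P[k,2].min());m=P[k,2]<P[k,2].min()+.03;print(d[m].min(0),d[m].max(0))
cv2.imwrite('pics/s3.png',cv2.resize(c['color'][80:250,200:400][:,:,::-1],(700,595),interpolation=2))
```

```text
t 7.3 z 129.8 tray [-206.1  -64. ] box [-22.3 299.3] yaw x,y axis [80.1 -9.9] tilt [-0.0011  0.0001] F [ 0.6  0.9 -0. ] op 0.648 ff 0.0 q [-0.04  0.22  1.88  0.    1.04  0.13]
((-213.75277709960938, -63.00566101074219), (162.4000244140625, 32.67433547973633), 0.22092373669147491)
1378 0.11843031462221354
[-221.44990539 -107.51952908] [-196.52498553  -21.25018567]
```

View pics/s3.png

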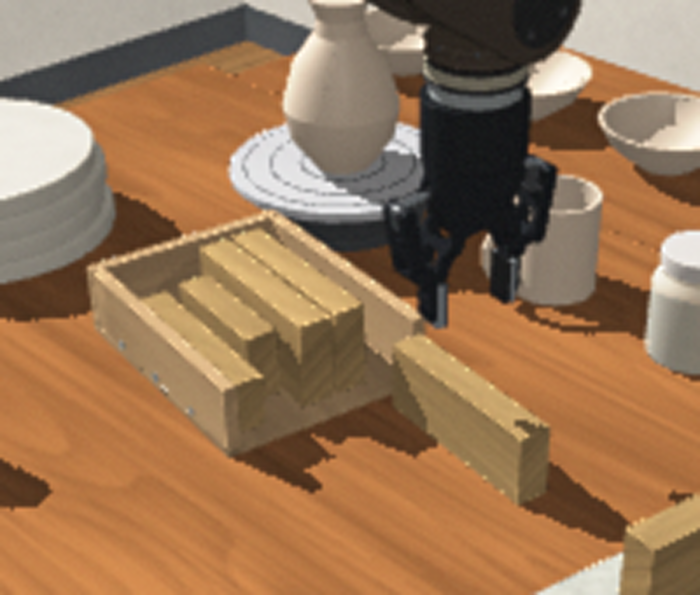

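Request:
{"method": "step_arm", "body": {"commands": [{"gripper":-0.3,"x":-6,"y":0,"z":15,"spin":0},{"gripper":-0.3,"x":0,"y":0,"z":20,"spin":0},{"gripper":-0.3,"x":0,"y":0,"z":20,"spin":0},{"gripper":-0.3,"x":0,"y":0,"z":20,"spin":0},{"gripper":-0.3,"x":0,"y":0,"z":15,"spin":0},{"gripper":-0.3,"x":0,"y":0,"z":9,"spin":0},{"gripper":1,"x":0,"y":0,"z":0,"spin":0},{"gripper":1,"x":0,"y":0,"z":0,"spin":0},{"gripper":1,"x":0,"y":0,"z":0,"spin":0},{"gripper":1,"x":0,"y":0,"z":0,"spin":0}], "force": 50}}

```text
time: 8.35
eef_pos: [0.5824, 0.0693, 0.0321]
tcp_rot: [0.766, 0.643, 0.001, 0.0]
contact_force: [0.4, 0.6, -2.3]
opening: 0.322
finger_force: 50.2
```

```bash
python3 -c "from h import *;st()"
```

```text
t 8.35 z 32.1 tray [-212.7  -64.9] box [-21.2 292.7] yaw x,y axis [80.1 -9.9] tilt [ 0.0014 -0.0001] F [ 0.4  0.6 -2.3] op 0.322 ff 50.2 q [-0.05  0.36  1.92  0.    0.86  0.12]
```

Request:
{"method": "step_arm", "body": {"commands": [{"gripper":1,"x":0,"y":0,"z":-15,"spin":0},{"gripper":1,"x":0,"y":0,"z":-25,"spin":0},{"gripper":1,"x":0,"y":0,"z":-25,"spin":1.3},{"gripper":1,"x":0,"y":-20,"z":-15,"spin":0},{"gripper":1,"x":0,"y":-30,"z":0,"spin":0},{"gripper":1,"x":-20,"y":-33,"z":0,"spin":0},{"gripper":1,"x":-30,"y":0,"z":0,"spin":0},{"gripper":1,"x":-40,"y":0,"z":0,"spin":0},{"gripper":1,"x":-40,"y":0,"z":0,"spin":0},{"gripper":1,"x":-35,"y":0,"z":0,"spin":0}]}}

```text
time: 9.35
eef_pos: [0.4684, -0.078, 0.113]
tcp_rot: [0.773, 0.635, 0.001, 0.001]
contact_force: [0.8, 0.7, -1.6]
opening: 0.325
finger_force: 50.4
```

Request:
{"method": "step_arm", "body": {"commands": [{"gripper":1,"x":-35,"y":0,"z":0,"spin":0},{"gripper":1,"x":-35,"y":0,"z":0,"spin":0},{"gripper":1,"x":-30,"y":0,"z":0,"spin":0},{"gripper":1,"x":-18,"y":0,"z":0,"spin":0},{"gripper":1,"x":-10,"y":0,"z":0,"spin":0},{"gripper":1,"x":0,"y":0,"z":0,"spin":0},{"gripper":1,"x":0,"y":0,"z":0,"spin":0},{"gripper":1,"x":0,"y":0,"z":0,"spin":0},{"gripper":1,"x":0,"y":0,"z":0,"spin":0},{"gripper":1,"x":0,"y":0,"z":0,"spin":0}]}}

```text
time: 10.35
eef_pos: [0.4437, -0.2012, 0.1113]
tcp_rot: [0.772, 0.635, -0.0, -0.0]
contact_force: [-0.3, 0.0, -1.8]
opening: 0.322
finger_force: 50.4
```

Run:
```python
from h import *
st()
for n in('top','side'):
    c=look(n,n+'4.png');P=cloud(c).reshape(-1,3)
    k=(P[:,2]>.08)&(P[:,2]<.165)
    k&=(P[:,0]>.3)&(P[:,0]<.6)&(P[:,1]<-.08)&(P[:,1]>-.36)
    d=np.array([box(p) for p in P[k]]);z=P[k,2];m=(abs(d[:,1])<100)&(d[:,0]<-80)&(d[:,0]>-135)
    d=d[m];z=z[m];print(n,len(d),'y ext',d[:,1].min(),d[:,1].max(),'z',np.percentile(z,[1,99]))
    for lo,hi in((-80,-50),(50,80)):
        e=(d[:,1]>lo)&(d[:,1]<hi)
        if e.sum(): print(' x at',lo,np.percentile(d[e,0],[2,98]),np.percentile(z[e],[2,98]))
```

```text
t 10.35 z 111.3 tray [-503.2   24.8] box [-104.8    0.4] yaw x,y axis [ 78.8 -11.2] tilt [-0.0002  0.0002] F [-0.3  0.  -1.8] op 0.322 ff 50.4 q [-0.63  0.03  2.13  0.    0.98 -0.44]
top 394 y ext 9.679251468406594 81.1253077940686 z [0.08583201 0.14502401]
 x at 50 [-116.13535046  -88.58309729] [0.09616487 0.14439466]
side 1956 y ext -80.24906215824114 81.15447095568216 z [0.08138684 0.16364923]
 x at -80 [-119.05121817  -91.3925416 ] [0.08253088 0.14064299]
 x at 50 [-119.27541028  -92.43603695] [0.08218196 0.14042029]
```

Request:
{"method": "step_arm", "body": {"commands": [{"gripper":1,"x":0,"y":0,"z":12,"spin":0},{"gripper":1,"x":0,"y":0,"z":15,"spin":0},{"gripper":1,"x":0,"y":0,"z":15,"spin":0},{"gripper":1,"x":0,"y":0,"z":10,"spin":0},{"gripper":1,"x":0,"y":0,"z":4,"spin":0},{"gripper":1,"x":0,"y":0,"z":2,"spin":0},{"gripper":1,"x":0,"y":0,"z":1,"spin":0},{"gripper":1,"x":0,"y":0,"z":1,"spin":0},{"gripper":1,"x":0,"y":0,"z":0,"spin":0},{"gripper":1,"x":0,"y":0,"z":0,"spin":0}]}}

```text
time: 11.45
eef_pos: [0.4438, -0.2021, 0.0518]
tcp_rot: [0.773, 0.635, 0.0, 0.0]
contact_force: [0.2, -0.2, -1.6]
opening: 0.325
finger_force: 50.4
```

```bash
python3 -c "from h import *;st()"
```

```text
t 11.45 z 51.8 tray [-504.    24.6] box [-104.5   -0.4] yaw x,y axis [ 78.8 -11.2] tilt [ 0.0007 -0.0005] F [ 0.2 -0.2 -1.6] op 0.325 ff 50.4 q [-0.64  0.13  2.15  0.    0.85 -0.44]
```

Still hanging (−1.6 N). Ease down until it bears.

Request:
{"method": "step_arm", "body": {"commands": [{"gripper":1,"x":0,"y":0,"z":0.5,"spin":0},{"gripper":1,"x":0,"y":0,"z":0.5,"spin":0},{"gripper":1,"x":0,"y":0,"z":0.5,"spin":0},{"gripper":1,"x":0,"y":0,"z":0.5,"spin":0},{"gripper":1,"x":0,"y":0,"z":0,"spin":0},{"gripper":1,"x":0,"y":0,"z":0,"spin":0},{"gripper":1,"x":0,"y":0,"z":0,"spin":0},{"gripper":1,"x":0,"y":0,"z":0,"spin":0},{"gripper":1,"x":0,"y":0,"z":0,"spin":0},{"gripper":1,"x":0,"y":0,"z":0,"spin":0}]}}

```text
time: 12.45
eef_pos: [0.4436, -0.202, 0.0496]
tcp_rot: [0.773, 0.635, -0.0, -0.0]
contact_force: [-1.9, 1.0, 3.2]
opening: 0.321
finger_force: 50.9
```

```bash
python3 -c "from h import *;st()"
```

```text
t 12.45 z 49.6 tray [-503.9   24.8] box [-104.8   -0.3] yaw x,y axis [ 78.8 -11.2] tilt [-0.0001  0.    ] F [-1.9  1.   3.2] op 0.321 ff 50.9 q [-0.64  0.14  2.16 -0.    0.85 -0.44]
```

Request:
{"method": "step_arm", "body": {"commands": [{"gripper":-0.3,"x":0,"y":0,"z":0,"spin":0},{"gripper":-0.3,"x":0,"y":0,"z":0,"spin":0},{"gripper":-0.3,"x":0,"y":0,"z":0,"spin":0},{"gripper":-0.3,"x":0,"y":0,"z":0,"spin":0},{"gripper":-0.3,"x":0,"y":0,"z":-10,"spin":0},{"gripper":-0.3,"x":0,"y":0,"z":-25,"spin":0},{"gripper":-0.3,"x":0,"y":0,"z":-25,"spin":0},{"gripper":-0.3,"x":0,"y":0,"z":-20,"spin":0},{"gripper":-0.3,"x":0,"y":-20,"z":0,"spin":0},{"gripper":-0.3,"x":0,"y":-25,"z":0,"spin":0}]}}

```text
time: 13.45
eef_pos: [0.4002, -0.1939, 0.1314]
tcp_rot: [0.773, 0.635, 0.0, 0.002]
contact_force: [-0.1, -0.6, -0.2]
opening: 0.647
finger_force: 0.0
```

Request:
{"method": "step_arm", "body": {"commands": [{"gripper":-0.3,"x":0,"y":0,"z":0,"spin":8.5},{"gripper":0,"x":0,"y":0,"z":0,"spin":8.5},{"gripper":0,"x":0,"y":0,"z":0,"spin":8.5},{"gripper":0,"x":0,"y":0,"z":0,"spin":8.5},{"gripper":0,"x":0,"y":0,"z":0,"spin":8.5},{"gripper":0,"x":0,"y":0,"z":0,"spin":8.5},{"gripper":0,"x":0,"y":0,"z":0,"spin":8.5},{"gripper":0,"x":0,"y":0,"z":0,"spin":8.5},{"gripper":0,"x":0,"y":0,"z":0,"spin":8.5},{"gripper":0,"x":0,"y":0,"z":0,"spin":8.5}]}}

```text
time: 14.45
eef_pos: [0.3996, -0.1933, 0.1301]
tcp_rot: [0.998, -0.057, 0.0, 0.0]
contact_force: [-0.1, 0.6, -0.4]
opening: 0.498
finger_force: 0.0
```

```bash
cat >> h.py <<'E'
def board():
    c=look('side');P=cloud(c).reshape(-1,3);k=(P[:,0]>.3)&(P[:,0]<.7)&(P[:,1]<-.08)&(P[:,1]>-.36)&(P[:,2]>.03)&(P[:,2]<.09);P=P[k]
    d=np.array([box(p) for p in P]);z=P[:,2]
    t=(z>.07)&(d[:,0]<-40)&(d[:,0]>-135)
    for lo,hi in((-78,-50),(-15,15),(50,78)):
        e=t&(d[:,1]>lo)&(d[:,1]<hi)
        if e.sum()>5:print('y',lo,'x top',np.percentile(d[e,0],[2,50,98]).round(1),'ztop',np.percentile(z[e],98).round(4))
    print('y ext',d[t,1].min().round(1),d[t,1].max().round(1))
    return c
E
python3 - <<'E'
from h import *
st();c=board()
cv2.imwrite('pics/s5.png',cv2.resize(c['color'][150:350,300:510][:,:,::-1],(630,600),interpolation=2))
E
```

```text
t 14.45 z 130.1 tray [-503.    69.6] box [-149.6   -0.4] yaw x,y axis [ -6.6 -96.6] tilt [ 0.0008 -0.0007] F [-0.1  0.6 -0.4] op 0.498 ff 0.0 q [-0.68 -0.1   2.22 -0.    1.02  1.01]
y -78 x top [-118.2  -96.8  -40.7] ztop 0.0797
y -15 x top [-118.4 -105.4  -90.5] ztop 0.0792
y 50 x top [-118.7  -97.3  -54.4] ztop 0.0792
y ext -80.7 79.9
```

View pics/s5.png

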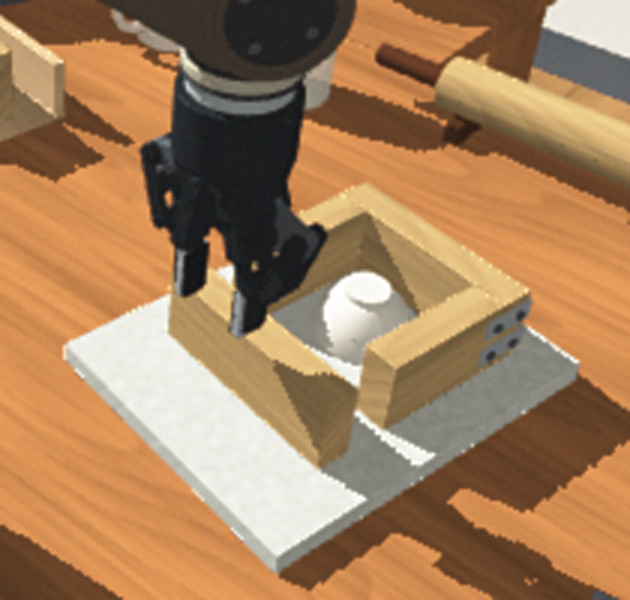

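Request:
{"method": "step_arm", "body": {"commands": [{"gripper":0,"x":0,"y":0,"z":10,"spin":4.6},{"gripper":0,"x":0,"y":0,"z":20,"spin":0},{"gripper":0,"x":0,"y":0,"z":20,"spin":0},{"gripper":0,"x":0,"y":0,"z":20,"spin":0},{"gripper":0,"x":0,"y":0,"z":15,"spin":0},{"gripper":0,"x":0,"y":0,"z":7,"spin":0},{"gripper":0,"x":0,"y":0,"z":3,"spin":0},{"gripper":0,"x":0,"y":0,"z":0,"spin":0},{"gripper":0,"x":0,"y":0,"z":0,"spin":0},{"gripper":0,"x":0,"y":0,"z":0,"spin":0}]}}

```text
time: 15.5
eef_pos: [0.4, -0.1936, 0.0352]
tcp_rot: [0.996, -0.094, 0.001, 0.0]
contact_force: [-0.5, -0.4, -0.1]
opening: 0.503
finger_force: 0.0
```

Run:
```python
from h import *
st();c=look('side');P=cloud(c).reshape(-1,3);k=(P[:,2]>.02)&(P[:,2]<.06)
d=np.array([box(p) for p in P[k]]);z=P[k,2];col=c['color'].reshape(-1,3)[k].max(1)
m=(abs(d[:,1])<60)&(d[:,0]<-122)&(d[:,0]>-170)&(col<90);print(m.sum(),np.sort(z[m])[:12],d[m].min(0),d[m].max(0))
```

```text
t 15.5 z 35.2 tray [-503.3   69.2] box [-149.2   -0.6] yaw x,y axis [ -10.8 -100.8] tilt [ 0.0013 -0.0011] F [-0.5 -0.4 -0.1] op 0.503 ff 0.0 q [-0.68  0.08  2.26  0.    0.8   1.08]
162 [0.02414889 0.02432302 0.02633936 0.02638807 0.02703893 0.02713543
 0.02715017 0.02832752 0.02906302 0.02976792 0.02992021 0.03010821] [-159.94179492  -37.63402291] [-138.47592042   21.90710916]
```

Request:
{"method": "step_arm", "body": {"commands": [{"gripper":0,"x":6,"y":0,"z":0,"spin":0},{"gripper":0,"x":6,"y":0,"z":0,"spin":0},{"gripper":0,"x":4,"y":0,"z":0,"spin":0},{"gripper":0,"x":5,"y":0,"z":0,"spin":0},{"gripper":0,"x":5,"y":0,"z":0,"spin":0},{"gripper":0,"x":5,"y":0,"z":0,"spin":0},{"gripper":0,"x":5,"y":0,"z":0,"spin":0},{"gripper":0,"x":5,"y":0,"z":0,"spin":0},{"gripper":0,"x":5,"y":0,"z":0,"spin":0},{"gripper":0,"x":4,"y":0,"z":0,"spin":0}]}}

```text
time: 16.55
eef_pos: [0.4489, -0.2026, 0.0342]
tcp_rot: [0.996, -0.094, -0.0, -0.0]
contact_force: [-4.2, 1.0, -1.2]
opening: 0.496
finger_force: 0.0
```

```bash
python3 -c "from h import *;st();board()"
```

```text
t 16.55 z 34.2 tray [-503.6   19.5] box [-99.5   0.1] yaw x,y axis [ -10.8 -100.8] tilt [-0.0002  0.0002] F [-4.2  1.  -1.2] op 0.496 ff 0.0 q [-0.63  0.18  2.15  0.    0.82  1.13]
y -78 x top [-110.2  -70.9  -40.8] ztop 0.088
y 50 x top [-111.9 -110.1  -87.5] ztop 0.0895
y ext -80.8 62.9
```

Request:
{"method": "step_arm", "body": {"commands": [{"gripper":0,"x":1,"y":0,"z":0,"spin":0},{"gripper":0,"x":1,"y":0,"z":0,"spin":0},{"gripper":0,"x":1,"y":0,"z":0,"spin":0},{"gripper":0,"x":1,"y":0,"z":0,"spin":0},{"gripper":0,"x":0.5,"y":0,"z":0,"spin":0},{"gripper":0,"x":0.5,"y":0,"z":0,"spin":0},{"gripper":0,"x":0,"y":0,"z":0,"spin":0},{"gripper":0,"x":0,"y":0,"z":0,"spin":0},{"gripper":0,"x":0,"y":0,"z":0,"spin":0},{"gripper":0,"x":0,"y":0,"z":0,"spin":0}]}}

```text
time: 17.6
eef_pos: [0.449, -0.2015, 0.0329]
tcp_rot: [0.995, -0.095, -0.006, -0.002]
contact_force: [-14.3, 2.6, 5.7]
opening: 0.502
finger_force: 0.0
```

Run:
```python
from h import *
st();c=look('side')
cv2.imwrite('pics/s6.png',cv2.resize(c['color'][180:330,320:500][:,:,::-1],(720,600),interpolation=2))
```

```text
t 17.6 z 32.9 tray [-502.6   19.5] box [-99.5   1.2] yaw x,y axis [ -10.9 -100.9] tilt [-0.0111  0.0058] F [-14.3   2.6   5.7] op 0.502 ff 0.0 q [-0.63  0.19  2.14 -0.    0.83  1.14]
```

View pics/s6.png

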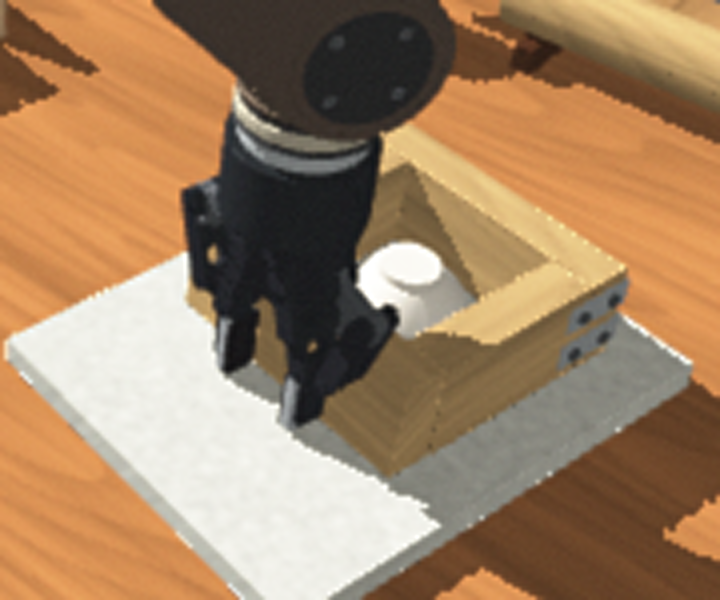

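Request:
{"method": "step_arm", "body": {"commands": [{"gripper":0,"x":1,"y":0,"z":0,"spin":0},{"gripper":0,"x":1,"y":0,"z":0,"spin":0},{"gripper":0,"x":0,"y":0,"z":0,"spin":0},{"gripper":0,"x":0,"y":0,"z":0,"spin":0},{"gripper":0,"x":-5,"y":0,"z":0,"spin":0},{"gripper":0,"x":-10,"y":0,"z":0,"spin":0},{"gripper":0,"x":-15,"y":0,"z":0,"spin":0},{"gripper":0,"x":-10,"y":0,"z":-30,"spin":0},{"gripper":0,"x":0,"y":0,"z":-40,"spin":0},{"gripper":0,"x":0,"y":0,"z":-40,"spin":0}]}}

```text
time: 18.65
eef_pos: [0.4157, -0.1962, 0.1455]
tcp_rot: [0.996, -0.094, 0.0, 0.0]
contact_force: [0.9, -0.9, 0.1]
opening: 0.498
finger_force: 0.0
```

```bash
cat >> h.py <<'E'
def board2(c):
    # vertical back face of the board seen from the side camera: x in box per y bin
    P=cloud(c).reshape(-1,3);k=(P[:,0]>.3)&(P[:,0]<.7)&(P[:,1]<-.08)&(P[:,1]>-.36)&(P[:,2]>.028)&(P[:,2]<.09);P=P[k];d=np.array([box(p) for p in P]);z=P[:,2]
    for lo in range(-80,80,20):
        b=(d[:,1]>lo)&(d[:,1]<lo+20)&(d[:,0]<-40)
        f=b&(z<.07);g=b&(z<.045);h=b&(z>.055)&(z<.07)
        print(lo,'face low',np.median(d[g&(d[:,0]<-72),0]).round(1),'high',np.median(d[h&(d[:,0]<-72),0]).round(1),'top',d[b&(z>.073),0].min().round(1),d[b&(z>.073),0].max().round(1),np.median(z[b&(z>.073)]).round(4))
    t=(z>.07);m=(d[:,0]<-60)&t;w=(d[:,0]>-40)&t
    print('board y',np.percentile(d[m,1],[.5,99.5]),'walls y',np.percentile(d[w,1],[.5,99.5]),'walls x max',np.percentile(d[t,0],[.2,99.8]))
E
python3 - <<'E'
from h import *
st();c=look('side');board2(c);t=look('top')
cv2.imwrite('pics/s7.png',np.hstack([cv2.resize(c['color'][180:330,320:500],(480,400),interpolation=2),cv2.resize(t['color'][135:285,365:485],(320,400),interpolation=2)])[:,:,::-1])
E
```

```text
t 18.65 z 145.5 tray [-503.1   53.3] box [-1.332e+02 -1.000e-01] yaw x,y axis [ -10.8 -100.8] tilt [ 0.0009 -0.0002] F [ 0.9 -0.9  0.1] op 0.498 ff 0.0 q [-0.66 -0.09  2.18  0.    1.05  1.1 ]
-80 face low -85.6 high -85.6 top -87.2 -40.3 0.0773
-60 face low -86.2 high -86.2 top -87.9 -40.4 0.0774
-40 face low -86.4 high -85.9 top -88.7 -57.2 0.0774
-20 face low -85.9 high -86.2 top -89.1 -58.9 0.0775
0 face low -86.3 high -86.6 top -87.2 -59.8 0.0772
20 face low -86.5 high -86.2 top -87.4 -58.8 0.0769
40 face low -86.6 high -86.2 top -88.2 -61.6 0.0771
60 face low -86.5 high -86.4 top -88.7 -42.8 0.0772
board y [-79.79633302  74.15763148] walls y [-80.65583778  78.19197271] walls x max [-88.35222607  81.62611654]
```

View pics/s7.png

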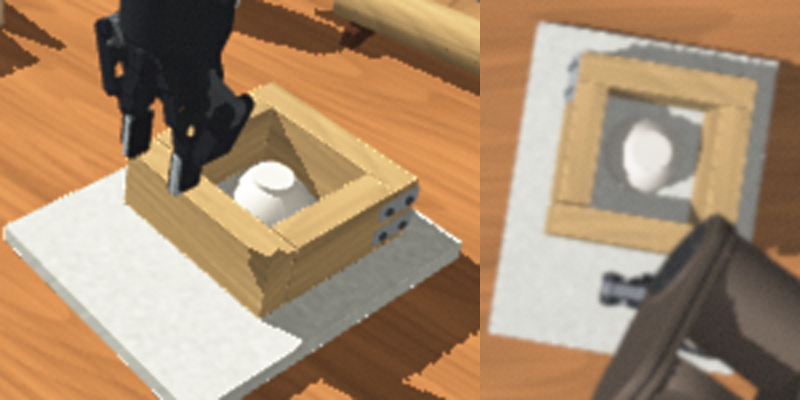

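Run:
```python
from h import *
P=np.load('side0.npy').reshape(-1,3);k=(P[:,0]>.3)&(P[:,0]<.7)&(P[:,1]<-.08)&(P[:,1]>-.36)&(P[:,2]>.028)&(P[:,2]<.068);d=np.array([box(p) for p in P[k]])
for lo,hi in((-77,-55),(55,77)):
    f=d[(d[:,1]>lo)&(d[:,1]<hi)&(d[:,0]<-48),0];print(lo,len(f),np.percentile(f,[10,50,90]))
```

```text
-77 130 [-56.96421247 -55.98601477 -54.83962574]
55 96 [-57.41885815 -56.13783336 -55.14489679]
```

Request:
{"method": "step_arm", "body": {"commands": [{"gripper":0,"x":-3,"y":0,"z":20,"spin":0},{"gripper":0,"x":0,"y":0,"z":30,"spin":-0.4},{"gripper":0,"x":0,"y":0,"z":30,"spin":0},{"gripper":0,"x":0,"y":0,"z":20,"spin":0},{"gripper":0,"x":0,"y":0,"z":7,"spin":0},{"gripper":0,"x":10,"y":0,"z":0,"spin":0},{"gripper":0,"x":10,"y":0,"z":0,"spin":0},{"gripper":0,"x":8,"y":0,"z":0,"spin":0},{"gripper":0,"x":4,"y":0,"z":0,"spin":0},{"gripper":0,"x":2,"y":0,"z":0,"spin":0}]}}

```text
time: 19.75
eef_pos: [0.4477, -0.2024, 0.0381]
tcp_rot: [0.996, -0.091, 0.001, 0.0]
contact_force: [-0.2, 0.1, 0.7]
opening: 0.498
finger_force: 0.0
```

Request:
{"method": "step_arm", "body": {"commands": [{"gripper":0,"x":1,"y":0,"z":0,"spin":0},{"gripper":0,"x":1,"y":0,"z":0,"spin":0},{"gripper":0,"x":1,"y":0,"z":0,"spin":0},{"gripper":0,"x":1,"y":0,"z":0,"spin":0},{"gripper":0,"x":1,"y":0,"z":0,"spin":0},{"gripper":0,"x":1,"y":0,"z":0,"spin":0},{"gripper":0,"x":1,"y":0,"z":0,"spin":0},{"gripper":0,"x":0,"y":0,"z":0,"spin":0},{"gripper":0,"x":0,"y":0,"z":0,"spin":0},{"gripper":0,"x":0,"y":0,"z":0,"spin":0}]}}

```text
time: 20.75
eef_pos: [0.449, -0.2013, 0.0357]
tcp_rot: [0.996, -0.092, -0.006, -0.002]
contact_force: [-12.9, 2.3, 5.8]
opening: 0.503
finger_force: 0.0
```

```bash
python3 -c "
from h import *
st();board2(look('side'))"
```

```text
t 20.75 z 35.7 tray [-502.3   19.5] box [-99.5   1.4] yaw x,y axis [ -10.5 -100.5] tilt [-0.0111  0.0058] F [-12.9   2.3   5.8] op 0.503 ff 0.0 q [-0.63  0.18  2.14 -0.    0.83  1.13]
-80 face low -84.5 high -83.6 top -85.7 -40.0 0.0776
-60 face low -84.7 high -84.5 top -111.5 -41.2 0.0777
-40 face low -104.0 high -108.4 top -114.9 -83.6 0.0791
-20 face low nan high -84.3 top -114.3 -90.1 0.0889
0 face low -85.1 high -85.0 top -112.7 -100.0 0.0853
20 face low -100.4 high -100.3 top -114.8 -92.3 0.0764
40 face low -84.4 high -104.9 top -112.3 -89.9 0.0802
60 face low -85.7 high -84.6 top -84.4 -84.4 0.0739
board y [-79.39788939  60.16559001] walls y [-80.72065178  78.21787627] walls x max [-114.28849888   82.08513712]
  return _methods._mean(a, axis=axis, dtype=dtype,
  ret = ret.dtype.type(ret / rcount)
```

Request:
{"method": "step_arm", "body": {"commands": [{"gripper":0,"x":1,"y":0,"z":0,"spin":0},{"gripper":0,"x":1,"y":0,"z":0,"spin":0},{"gripper":0,"x":1,"y":0,"z":0,"spin":0},{"gripper":0,"x":1,"y":0,"z":0,"spin":0},{"gripper":0,"x":0,"y":0,"z":0,"spin":0},{"gripper":0,"x":0,"y":0,"z":0,"spin":0},{"gripper":0,"x":0,"y":0,"z":0,"spin":0},{"gripper":0,"x":0,"y":0,"z":0,"spin":0},{"gripper":0,"x":0,"y":0,"z":0,"spin":0},{"gripper":0,"x":0,"y":0,"z":0,"spin":0}]}}

```text
time: 21.8
eef_pos: [0.4491, -0.2, 0.0337]
tcp_rot: [0.996, -0.092, -0.011, -0.005]
contact_force: [-22.4, 4.1, 6.3]
opening: 0.502
finger_force: 0.0
```

```bash
python3 -c "
from h import *
st()"
```

```text
t 21.8 z 33.7 tray [-501.    19.7] box [-99.7   2.7] yaw x,y axis [ -10.6 -100.6] tilt [-0.0208  0.0115] F [-22.4   4.1   6.3] op 0.502 ff 0.0 q [-0.62  0.19  2.13 -0.    0.84  1.13]
```

Request:
{"method": "step_arm", "body": {"commands": [{"gripper":0,"x":-2,"y":0,"z":0,"spin":0},{"gripper":0,"x":-3,"y":0,"z":0,"spin":0},{"gripper":0,"x":-4,"y":0,"z":0,"spin":0},{"gripper":0,"x":-6,"y":0,"z":0,"spin":0},{"gripper":0,"x":-10,"y":0,"z":0,"spin":0},{"gripper":0,"x":-15,"y":0,"z":0,"spin":0},{"gripper":0,"x":-10,"y":0,"z":-30,"spin":0},{"gripper":0,"x":0,"y":0,"z":-40,"spin":0},{"gripper":0,"x":0,"y":0,"z":-40,"spin":0},{"gripper":0,"x":0,"y":0,"z":-40,"spin":0}]}}

```text
time: 22.8
eef_pos: [0.4077, -0.1948, 0.1892]
tcp_rot: [0.996, -0.091, 0.001, 0.0]
contact_force: [0.7, -0.1, -0.0]
opening: 0.503
finger_force: 0.0
```

```bash
python3 -c "
from h import *
st();board2(look('side'))
P=np.load('side0.npy').reshape(-1,3);Q=cloud(look('side')).reshape(-1,3)
for A in(P,Q):
    d=np.array([box(p) for p in A[(A[:,2]>.04)&(A[:,2]<.069)&(A[:,0]>.4)&(A[:,0]<.7)&(A[:,1]<0)&(A[:,1]>-.4)]]);m=(abs(d[:,1])<42)&(abs(d[:,0])<45);print('model',m.sum(),d[m].mean(0),np.median(d[m],0))
"
```

```text
t 22.8 z 189.2 tray [-503.1   61.3] box [-141.3   -0.2] yaw x,y axis [ -10.4 -100.4] tilt [ 0.001  -0.0008] F [ 0.7 -0.1 -0. ] op 0.503 ff 0.0 q [-0.67 -0.17  2.16 -0.    1.15  1.08]
-80 face low -84.8 high -84.9 top -86.8 -40.1 0.0774
-60 face low -85.4 high -85.4 top -86.9 -40.1 0.0775
-40 face low -85.4 high -85.1 top -86.2 -58.3 0.0775
-20 face low -85.2 high -85.6 top -86.3 -57.0 0.0775
0 face low -85.4 high -85.1 top -87.1 -57.6 0.0773
20 face low -85.5 high -85.1 top -87.2 -57.5 0.0774
40 face low -85.5 high -85.5 top -86.7 -41.6 0.0771
60 face low -85.3 high -85.4 top -86.6 -49.6 0.0771
board y [-79.76513267  79.81060576] walls y [-80.59729051  78.83030357] walls x max [-86.79466366  81.53765416]
model 492 [-6.39354972 -5.48753839] [-8.48019295 -6.83370089]
model 473 [-5.62966963 -5.69792073] [-7.42451462 -7.39677074]
```

Request:
{"method": "step_arm", "body": {"commands": [{"gripper":0,"x":0,"y":-20,"z":-20,"spin":0},{"gripper":0,"x":0,"y":-30,"z":-20,"spin":0},{"gripper":0,"x":0,"y":-35,"z":0,"spin":0},{"gripper":0,"x":0,"y":-35,"z":0,"spin":0},{"gripper":0,"x":0,"y":-35,"z":0,"spin":0},{"gripper":0,"x":10,"y":-35,"z":0,"spin":0},{"gripper":0,"x":20,"y":-35,"z":0,"spin":0},{"gripper":0,"x":20,"y":-35,"z":0,"spin":0},{"gripper":0,"x":20,"y":-20,"z":0,"spin":0},{"gripper":0,"x":0,"y":0,"z":0,"spin":0}]}}

```text
time: 23.9
eef_pos: [0.529, 0.0696, 0.2265]
tcp_rot: [0.996, -0.089, 0.0, -0.0]
contact_force: [0.4, -0.2, -0.1]
opening: 0.501
finger_force: 0.0
```

Run:
```python
from h import *
st()
for n in('side','top'):
  for P in(np.load(n+'0.npy').reshape(-1,3),cloud(look(n)).reshape(-1,3)):
    x,y,z=P.T;b=P[(x>.35)&(x<.8)&(y>-.4)&(y<-.05)&(z>.070)&(z<.09)]
    print(n,cv2.minAreaRect((b[:,:2]*1000).astype(np.float32)))
    d=np.array([box(p) for p in b])
    for lo,hi in((-78,-54),(54,78)):
        m=(d[:,1]>lo)&(d[:,1]<hi);print('  ',lo,np.percentile(d[m,0],[1,99]).round(1))
```

```text
t 23.9 z 226.5 tray [-221.7  -12.2] box [-73.7 282.7] yaw x,y axis [ -10.2 -100.2] tilt [0.0002 0.0004] F [ 0.4 -0.2 -0.1] op 0.501 ff 0.0 q [-0.06 -0.01  1.94  0.    1.21  1.69]
side ((558.85888671875, -224.7787628173828), (163.1669158935547, 141.4566650390625), 78.7284164428711)
   -78 [-56.5  79.4]
   54 [-57.2  79.7]
side ((543.6484375, -222.16110229492188), (163.582275390625, 170.15618896484375), 78.60834503173828)
   -78 [-85.9  79.2]
   54 [-86.   78.8]
top ((561.94970703125, -224.78416442871094), (162.73681640625, 140.5631103515625), 78.83609771728516)
   -78 [-53.3  82.9]
   54 [-53.9  82.1]
top ((547.3670654296875, -222.27508544921875), (162.92306518554688, 169.79196166992188), 79.12095642089844)
   -78 [-82.5  82.3]
   54 [-82.2  81.7]
```

```bash
python3 -c "
from h import *
print(sign_off())"
```

```text
the job is handed in; nothing more can be done
None
```

The matching board now stands on the base board across the opening, about 1 mm or less from both side walls and lined up with their outer faces. The model and the other boards measured or looked in place, and the job is handed in at about 24 s; no verdict was returned.

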